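# Rehang the gear-case door of a bench drum sander

### The job

The drum sander's gear-case door has been lifted off and is standing on the bench. Hang it back with the door standing well open, lowering both of its hinge knuckles onto the two hinge pins together until they are fully home, feeling for the pins without forcing anything; then swing the door gently shut flat against the case and let go of it. Leave the other things on the bench where they are.

Things in the scene. Friction and masses are not known exactly. Their poses are not given: they have to be found in the camera images.
- machine: Fixed bench drum sander, 310 x 230 x 230 mm, orange end cheeks. Its grey gear case (220 mm wide, 225 high) is at the front. Origin: on the bench under the case's front face, which is the plane x = 0; x points back into the machine, z up. The gear opening (97 x 137 mm) is in that face; beside it at +y stand two lift-off hinge halves, one above the other.
- hinge_low (a point): Lower hinge as if pushed to the inner end of its slots: centre of its shoulder, machine (-14, 60, 60) mm. The shoulder is the flat top of a 24 mm barrel; a pin 12 mm across stands up 18 mm from it (flat tip, no lead-in). In fact both hinges are screwed tight 3 to 18 mm further out along their slots, towards the machine's +y: that shift is not reported. Pins fixed, upright, in line.
- hinge_up (a point): The same for the upper hinge, machine (-14, 60, 155) mm, shifted exactly as the lower one; its barrel is 20 mm tall with nothing below (down to 135 mm), so the door comes in from the front, lower knuckle beneath it, knuckles just above the pin tips.
- lip (a point): Middle of the front edge of a lip over the shut door: it sticks 32 mm out of the front face at z = 214 to 220 mm, from machine y = -71 to +35 mm. Because of it the door cannot be lowered onto the pins while it is shut.
- door: Loose sheet-metal box door, 120 wide, 165 high, 26 mm thick, 0.35 to 0.6 kg, standing upright. Origin: on its hinge axis, level with its lower edge. Panel: y = -12 to -132, x = +-13, z = 0 to 165 mm. Outer face is -x. Hung and shut, its axes match the machine's, its origin at machine (-14, 63 to 78, 42) mm. It opens clockwise seen from above: 90 degrees open, its -y points along the machine's -x.
- knuckle_low (a point): Centre of the underside of the lower knuckle, door (0, 0, 18) mm: a tube 24 mm across, 28 long, bore 14 mm, open at both ends. On the pins (1 mm play all round) the door turns freely, sags up to 2 degrees and stays where it is left.
- knuckle_up (a point): Centre of the underside of the upper knuckle, door (0, 0, 113) mm; the same tube.
- door_grip (a point): Middle of the door's top edge above its centre of mass, door (0, -68, 165) mm; 26 mm thick, a good place to hold it.
- door_free_edge (a point): Middle of the free edge, door (0, -132, 82) mm. Shut, it lies 14 mm in front of the case's front face; 90 degrees open, 146 mm. Near it an upright handle stands on the outer face (y = -116, z = 45 to 105, out to x = -43 mm).
- jar: Bystander: glass jar, 56 mm across, 70 mm high, origin centre of underside.
- sleeve: Bystander: upright spare sanding sleeve, 52 mm across, 70 mm high, origin centre of underside.
- screwdriver: Bystander: screwdriver lying on the bench, origin at its middle, underside.
- offcut: Bystander: wood offcut 45 x 60 x 30 mm, origin centre of underside.
Not all that is in view belongs to the job. Of the things that look like the door, take the one that is nearest to the robot's base at the start.

How it is judged:
By the outcome, as a careful person would: the job done as asked, in the order asked, and still so for the second after the job is handed in, with the robot touching nothing.
It also fails if it takes over 72 s, if anything falls off the work surface, if the arm or the gripper's body presses on something with over 40 N, if the wrist force passes 120 N, or if a joint passes its speed limit or range.

### The arm

A 6-joint arm with a two-finger parallel gripper is mounted at the origin on the work surface. World frame = base frame: x ahead of the robot, y to its left, z up, the work surface at z = 0. Lengths are in mm, angles in rad, forces in N, time in s.
With the tool pointing down it reaches from about 350 to 775 mm from the base axis. Payload 7.3 kg.
Tool frame: the origin (TCP) lies at the very end of the fingers, on their centre line; the grasp point (between the pads) lies 19 mm behind it; x points along the fingers, y is the direction in which the jaws open and shut, and the axes are right-handed (so a half turn about x gives the same grasp; the last joint's range is limited). The gripper opens to 92 mm and grips with 3 to 60 N. Pads are 19 mm wide; open, the fingers measure 130 mm over their backs; the gripper's body (75 mm by 190 mm) begins 47 mm behind the grasp point.
Start: joints at [1.112, 0.342, 1.524, -0, 1.275, -0.146], TCP at [161.541, 499.549, 226.741] pointing down, gripper open.
Joint ranges: [-2.53, 2.53], [-0.77, 2.02], [0.04, 2.7], [-1, 4.14], [0.28, 2.66], [-3.11, 3.11]. Speed limits (rad/s): [2.57, 2.57, 3.14, 3.14, 3.14, 3.14].

### API

Orientations are given as [roll, pitch, yaw] about the fixed x, y, z axes, in that order (R = Rz(yaw) Ry(pitch) Rx(roll)).
In Python, from plant import bot gives the robot as it stands.
- The arm moves only by the tool step_arm, never from a script. Its argument "targets" is a list that holds one entry, the list of rows, each a list of 4 numbers: the shift along the tool's x, y, z in m, then the turn about the tool's x in degrees. A call has exactly 5 rows; each row is the pose to reach, as a shift and turn from the pose measured when the call began, along the tool's axes at that moment; what a row does not reach only later rows make up. A row lasts 1/12 s, in which the tool goes at most 41.7 mm and 7.16 degrees, less where a joint would pass 70% of its speed; a pose out of reach is approached as far as the arm can. A call with a gripper value outside its range is refused whole. "jaw" is the closure, from 0 (fully open) to 1 (shut), set as the call begins (left out, the last holds). The fingers move at their own pace and stop on an object; the grip force is fixed at half the most. Time passes only in rows, so rows that repeat a pose let the fingers close, or fill a call up. It gives the time, the measured TCP pose, the force and the opening at its end, in the units of the state.
- bot.get_obs(): the state, without advancing time (a new reading comes with each control period).
- bot.capture(name): name is "scene" or "top" or "wrist"; returns a dict with "color" (400x640x3 uint8, red, green, blue), "depth" (400x640 float32, mm along the optical axis (not along the pixel's ray), 0 where there is no reading), "fov_y" (degrees; the focal length in pixels is half the picture's height over the tangent of half this angle, whatever the lens; pixels are square), "cx", "cy" (the principal point, pixels), "rvec" (rotation vector, rad) and "tvec" (3), from world to camera coordinates, as OpenCV has them. Camera axes: x right, y down, z forward; pixel columns grow to the right and rows downward; lengths in mm; the calibration is good to about 2 mm. A picture is of the moment at which its call begins.
- bot.close_job(): hands the job in, once; it reports no verdict.
The state is a dict: "time": time; "joint_positions": joint angles; "dq": joint speeds; "tau": joint torques, N m; "tool_pos": TCP position; "tcp_rot": TCP orientation; "contact_force": force on the tool from outside, world axes, zero at the start; "moment": the same for the moment, N m; "grip_width": finger opening in mm.
Only numpy, scipy, OpenCV 4.12 (cv2) and the standard library are available. Lean on these libraries where they do the work, as an engineer would, in place of code of your own. Each camera call takes 0.05 s, during which the arm holds its last target. There are 200 camera calls.

## Working session

There is one attempt and no reset: what is moved stays moved. The work goes in short steps, Python scripts to look and compute and a tool call to move; the robot and the scene stay as the last step left them, time stands still between calls to the robot, and variables do not carry over. Pictures are saved under pics/ and viewed, about 8 in all and at most 12, crops included, and the job is handed in when it is done.

Besides the shell and the picture viewer there is one more tool, called after "Call:" by a JSON object that holds its "api" and its "payload". step_arm: Moves the arm, as the interface text tells. Its arguments: {"type":"object","properties":{"targets":{"type":"array","items":{"type":"array","items":{"type":"array","items":{"type":"number"}}}},"jaw":{"type":"number"}},"required":["targets"]}

```bash
mkdir -p pics; cat > h.py <<'E'
import numpy as np, cv2
from scipy.spatial.transform import Rotation as Ro
from plant import bot
def cap(n):
    c=bot.capture(n); np.savez('%s.npz'%n,**c); return c
def load(n): return dict(np.load('%s.npz'%n))
def cloud(c):
    d=c['depth']; f=200/np.tan(np.radians(float(c['fov_y']))/2)
    v,u=np.mgrid[:400,:640]
    P=np.stack([(u-c['cx'])*d/f,(v-c['cy'])*d/f,d],-1)
    R=cv2.Rodrigues(np.array(c['rvec'],float).reshape(3,1))[0]
    W=(P-np.array(c['tvec']).reshape(3))@R
    W[d==0]=np.nan
    return W
def save(c,name,crop=None,s=1):
    im=c['color'][...,::-1]
    if crop: u0,v0,u1,v1=crop; im=im[v0:v1,u0:u1]
    cv2.imwrite('pics/%s.png'%name,cv2.resize(im,None,fx=s,fy=s,interpolation=cv2.INTER_CUBIC))
E
python3 - <<'E'
from h import *
a=cap('scene');b=cap('top')
im=np.vstack([a['color'],b['color']])[...,::-1]
cv2.imwrite('pics/a.png',cv2.resize(im,(480,600)))
save(a,'scene1');save(b,'top1')
print(bot.get_obs())
E
```

```text
{'time': 0.1, 'joint_positions': array([ 1.11199552e+00,  3.42664870e-01,  1.52492811e+00,  1.08054999e-06,
        1.27541524e+00, -1.45993916e-01]), 'dq': array([ 0.0007303 , -0.00048602, -0.0015828 ,  0.00114584, -0.0021802 ,
        0.00225367]), 'tau': array([ 1.20487937e-03, -4.32011032e+01, -2.44695550e+01,  7.18683307e-02,
        5.26807085e-02, -8.07576930e-05]), 'tool_pos': array([161.36780316, 499.19509787, 226.1060205 ]), 'tcp_rot': array([-1.7175202 ,  1.56938075, -2.03032741]), 'contact_force': array([ 1.14038592, -0.137154  , -0.32512574]), 'moment': array([-0.05418863,  0.0504881 ,  0.01067366]), 'grip_width': 91.9871246426413}
```

View pics/scene1.png

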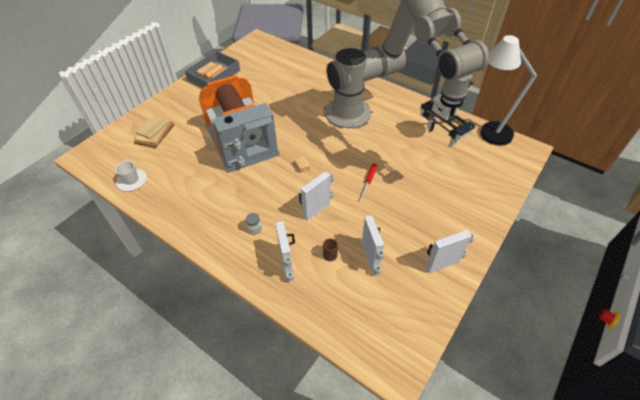

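View pics/top1.png

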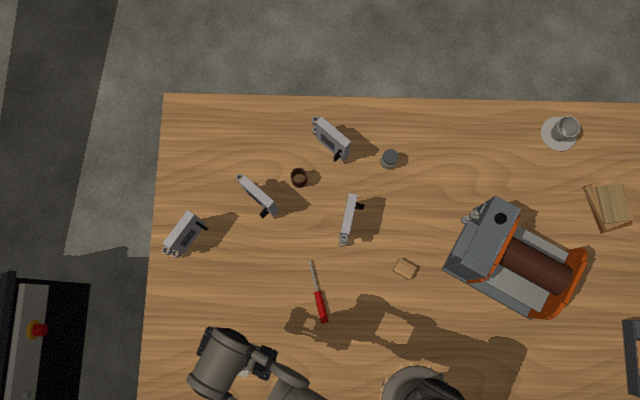

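The top view shows four door look-alikes, at pixels (185,235), (258,193), (331,137) and (348,218). The machine is at about (510,255) and the base near (415,390). The door at (348,218) looks nearest to the base. I'll check that with distances and a crop.

```bash
python3 - <<'E'
from h import *
c=load('top');W=cloud(c)
z=W[...,2]
m=((z>150)&(z<175)).astype(np.uint8)
n,l,s,ce=cv2.connectedComponentsWithStats(m)
for i in range(1,n):
    if s[i,4]<60: continue
    p=W[l==i]; q=p[:,:2].astype(np.float32)
    r=cv2.minAreaRect(q)
    print(ce[i].round(),s[i,4],np.median(p,0).round(),'R',np.hypot(*np.median(q,0)).round(),[np.round(x,1) for x in r], cv2.boxPoints(r).round().tolist())
# machine: high points
for lo,hi in [(221,232),(211,222),(140,178)]:
    mm=(z>lo)&(z<hi); mm[:,:420]=0
    p=W[mm]; print(lo,len(p)); 
    if len(p)>20:
        r=cv2.minAreaRect(p[:,:2].astype(np.float32)); print(r,cv2.boxPoints(r).round().tolist())
u=c['color'][...,::-1]
A=cv2.resize(u[180:260,310:410],(500,400),interpolation=cv2.INTER_CUBIC);B=cv2.resize(u[180:330,430:600],(454,400),interpolation=cv2.INTER_CUBIC)
cv2.imwrite('pics/crop1.png',cv2.resize(np.hstack([A,B]),(800,335)))
E
```

```text
[332. 132.] 374 [794. 275. 164.] R 840.0 [array([795.1, 273.1]), array([121. ,  29.3]), np.float64(50.3)] [[745.0, 236.0], [768.0, 217.0], [845.0, 310.0], [823.0, 329.0]]
[256. 192.] 371 [605. 495. 165.] R 782.0 [array([606.3, 496.3]), array([119.9,  26.5]), np.float64(49.8)] [[557.0, 459.0], [578.0, 442.0], [655.0, 534.0], [635.0, 551.0]]
[348. 213.] 364 [547. 223. 165.] R 590.0 [array([546.8, 222.2]), array([ 25.9, 120.1]), np.float64(79.3)] [[485.0, 221.0], [603.0, 198.0], [608.0, 224.0], [490.0, 246.0]]
[478. 212.] 100 [ 558. -156.  157.] R 579.0 [array([ 572.6, -158.5]), array([27.6, 67.1]), np.float64(62.0)] [[536.0, -155.0], [596.0, -186.0], [609.0, -162.0], [549.0, -131.0]]
[178. 229.] 417 [488. 716. 164.] R 867.0 [array([489.2, 717. ]), array([ 28.4, 119.4]), np.float64(56.9)] [[431.0, 738.0], [531.0, 672.0], [547.0, 696.0], [447.0, 761.0]]
[574. 257.] 83 [ 435. -428.  164.] R 610.0 [array([ 435.6, -429.3]), array([11.2, 70.3]), np.float64(53.6)] [[404.0, -413.0], [461.0, -455.0], [467.0, -446.0], [411.0, -404.0]]
[467. 271.] 74 [ 385. -120.  164.] R 403.0 [array([ 387.1, -119.2]), array([92.8, 23. ]), np.float64(46.4)] [[347.0, -145.0], [363.0, -161.0], [427.0, -94.0], [411.0, -78.0]]
[538. 293.] 219 [ 326. -339.  167.] R 470.0 [array([ 356.2, -301.1]), array([204.4,  68.3]), np.float64(40.1)] [[256.0, -341.0], [300.0, -393.0], [456.0, -261.0], [412.0, -209.0]]
221 2553
((293.82159423828125, -140.78677368164062), (338.2170104980469, 558.4432983398438), 49.874961853027344) [[-29.0, -90.0], [398.0, -450.0], [616.0, -191.0], [189.0, 168.0]]
211 1164
((293.282958984375, -174.76644897460938), (334.91009521484375, 550.984375), 61.332210540771484) [[-29.0, -190.0], [455.0, -454.0], [615.0, -160.0], [132.0, 104.0]]
140 667
((437.33636474609375, -255.62997436523438), (326.91650390625, 232.3905487060547), 61.499473571777344) [[257.0, -344.0], [461.0, -455.0], [617.0, -167.0], [413.0, -57.0]]
```

View pics/crop1.png

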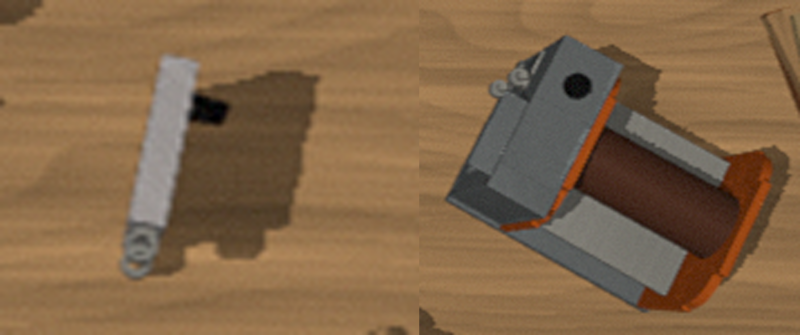

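The crop confirms that the door at (348,218) is the nearest, at R=590 mm against 782, 840 and 867 mm for the others. Its knuckles are at the lower end and its handle at the upper right, which fits the door frame. The right half shows the sander with its hinge barrels at about full-image px (470,213). Next I'll fit the machine pose.

```bash
python3 - <<'E'
from h import *
c=load('top');W=cloud(c);z=W[...,2]
m=((z>222)&(z<230)&(W[...,1]<-60)&(W[...,1]>-330)&(W[...,0]>330)).astype(np.uint8)
n,l,s,ce=cv2.connectedComponentsWithStats(m)
for i in range(1,n):
    if s[i,4]>100:
        p=W[l==i];r=cv2.minAreaRect(p[:,:2].astype(np.float32));print('top',s[i],np.median(p[:,2]),r,cv2.boxPoints(r).round(1).tolist())
# front face plane from scene
c2=load('scene');V=cloud(c2)
n0=np.array([0.5,0.87])
k=V[60:200,190:290].reshape(-1,3);uv=np.mgrid[60:200,190:290].reshape(2,-1).T
# ransac vertical plane
rng=np.random.default_rng(0);g=(k[:,2]>15)&(k[:,2]<205)&np.isfinite(k[:,0]);q=k[g]
best=(0,)
for a in np.radians(np.arange(30,90,.5)):
    d=q[:,:2]@[np.cos(a),np.sin(a)]
    h,e=np.histogram(d,np.arange(d.min(),d.max()+4,4)); j=h.argmax()
    if h[j]>best[0]: best=(h[j],a,e[j]+2)
N,a,d0=best
inl=q[abs(q[:,:2]@[np.cos(a),np.sin(a)]-d0)<4]
cov=np.cov(inl[:,:2].T);w,v=np.linalg.eigh(cov);nn=v[:,0]*np.sign(v[:,0]@n0)
print('plane',N,np.degrees(np.arctan2(nn[1],nn[0])),inl.mean(0),nn@inl.mean(0)[:2],np.sqrt(w))
t=np.array([nn[1],-nn[0]]) # machine +y? y_m = z x x_m, x_m=-nn -> (nn1,-nn0)
print('yext',np.percentile(inl[:,:2]@t,[0.5,1,5,50,95,99,99.5]),'zmax',inl[:,2].max())
o=bot.get_obs();R=Ro.from_euler('xyz',o['tcp_rot']).as_matrix();print(R.round(3))
save(c2,'crop2',(190,60,300,180),5)
E
```

```text
top [ 460  196   61   82 1861] 225.51791813289475 ((482.311767578125, -171.70529174804688), (99.63430786132812, 222.01162719726562), 60.65239715576172) [[361.1000061035156, -160.6999969482422], [554.7000122070312, -269.5], [603.5, -182.6999969482422], [410.0, -73.9000015258789]]
plane 520 61.22579200346773 [ 520.19912611 -143.74870034  103.02920202] 124.40350225011674 [ 2.06689883 71.87862427]
yext [397.50172328 398.7649048  404.70633069 543.61354141 611.8740166
 616.02156932 616.35515879] zmax 204.5827813989983
[[-0.001  0.308  0.951]
 [-0.001  0.951 -0.308]
 [-1.    -0.001 -0.   ]]
```

View pics/crop2.png

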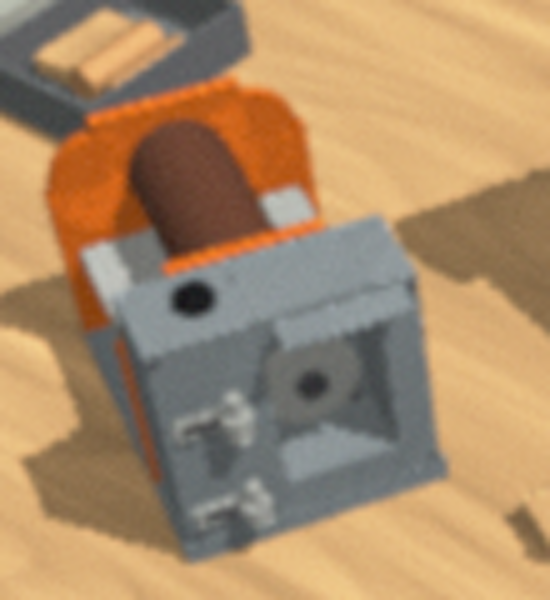

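The crop shows the hinges on the +y side of the front face, with the upper pin near crop (235,405) and the lower near (260,490). The scene and top views disagree by about 6 mm on the front plane, so I want a close wrist view. First I'll get the wrist camera's geometry.

```bash
python3 - <<'E'
from h import *
c=cap('wrist');o=bot.get_obs()
Rc=cv2.Rodrigues(np.array(c['rvec'],float).reshape(3,1))[0];C=-Rc.T@np.array(c['tvec']).reshape(3)
R=Ro.from_euler('xyz',o['tcp_rot']).as_matrix()
print('cam in tool',R.T@(C-o['tool_pos']),'axis in tool',R.T@Rc[2],'imgx in tool',R.T@Rc[0],c['fov_y'],c['cx'],c['cy'])
s=load('scene');Rs=cv2.Rodrigues(np.array(s['rvec'],float).reshape(3,1))[0];print('scene cam',-Rs.T@np.array(s['tvec']).reshape(3))
# hinge points from scene/top: z 165-176 near
for n in('top','scene'):
    W=cloud(load(n));d=(W[...,0]-575)**2+(W[...,1]+140)**2
    k=(d<60**2)&(W[...,2]<200)&(W[...,2]>125)
    print(n,np.round(W[k][:40],0).tolist() if n=='top' else k.sum())
E
```

```text
cam in tool [-156.37945671   -0.67097189  -73.09473032] axis in tool [9.63306479e-01 5.91437137e-04 2.68403200e-01] imgx in tool [-2.31407500e-04  9.99999031e-01 -1.37300978e-03] 70.14557254605597 319.34569196819007 194.15169682379857
scene cam [1328.22117047  821.02703645 1278.79814642]
top [[596.0, -186.0, 195.0], [596.0, -186.0, 176.0], [595.0, -187.0, 182.0], [596.0, -185.0, 161.0], [594.0, -185.0, 171.0], [591.0, -182.0, 189.0], [589.0, -182.0, 197.0], [597.0, -188.0, 143.0], [593.0, -184.0, 164.0], [589.0, -181.0, 182.0], [586.0, -179.0, 198.0], [597.0, -186.0, 128.0], [595.0, -186.0, 139.0], [590.0, -182.0, 162.0], [588.0, -181.0, 173.0], [586.0, -181.0, 183.0], [590.0, -178.0, 146.0], [588.0, -176.0, 160.0], [588.0, -180.0, 157.0], [586.0, -180.0, 167.0], [583.0, -178.0, 183.0], [581.0, -177.0, 195.0], [589.0, -177.0, 138.0], [586.0, -175.0, 154.0], [586.0, -179.0, 153.0], [582.0, -178.0, 174.0], [581.0, -179.0, 180.0], [577.0, -176.0, 199.0], [583.0, -174.0, 150.0], [584.0, -176.0, 149.0], [583.0, -179.0, 151.0], [581.0, -178.0, 163.0], [578.0, -176.0, 179.0], [575.0, -173.0, 197.0], [583.0, -174.0, 138.0], [579.0, -171.0, 156.0], [579.0, -175.0, 155.0], [579.0, -177.0, 159.0], [577.0, -176.0, 169.0], [574.0, -174.0, 184.0]]
scene 370
```

Call:
{"api": "step_arm", "payload": {"targets": [[[-0.004, -0.022, 0.03, 0], [-0.008, -0.045, 0.059, 0], [-0.011, -0.067, 0.089, 0], [-0.015, -0.09, 0.118, 0], [-0.019, -0.112, 0.148, 0]]]}}

```text
time: 0.57
tool_pos: [268.0, 345.5, 245.3]
tcp_rot: [-1.801, 1.569, -2.113]
contact_force: [1.3, 0.5, 0.0]
grip_width: 91.9
```

Call:
{"api": "step_arm", "payload": {"targets": [[[-0.004, -0.022, 0.03, 0], [-0.008, -0.045, 0.059, 0], [-0.011, -0.067, 0.089, 0], [-0.015, -0.09, 0.118, 0], [-0.019, -0.112, 0.148, 0]]]}}

```text
time: 0.98
tool_pos: [374.9, 191.8, 264.5]
tcp_rot: [-1.908, 1.569, -2.22]
contact_force: [1.5, 0.3, -0.2]
grip_width: 91.5
```

Call:
{"api": "step_arm", "payload": {"targets": [[[-0.004, -0.022, 0.03, 0], [-0.008, -0.045, 0.059, 0], [-0.011, -0.067, 0.089, 0], [-0.015, -0.09, 0.118, 0], [-0.019, -0.112, 0.148, 0]]]}}

```text
time: 1.4
tool_pos: [481.8, 38.0, 283.6]
tcp_rot: [-2.144, 1.569, -2.456]
contact_force: [1.0, 0.4, -0.7]
grip_width: 91.6
```

Call:
{"api": "step_arm", "payload": {"targets": [[[-0.004, -0.022, 0.03, 0], [-0.008, -0.045, 0.059, 0], [-0.011, -0.067, 0.089, 0], [-0.015, -0.09, 0.118, 0], [-0.019, -0.112, 0.148, 0]]]}}

```text
time: 1.82
tool_pos: [588.7, -115.8, 302.5]
tcp_rot: [-2.386, 1.568, -2.699]
contact_force: [0.8, 0.8, -0.1]
grip_width: 91.8
```

```bash
python3 - <<'E'
from h import *
c=cap('wrist');W=cloud(c);z=W[...,2]
save(c,'w1',None,1.25)
m=((z>221)&(z<230)).astype(np.uint8)
n,l,s,ce=cv2.connectedComponentsWithStats(m)
for i in range(1,n):
    if s[i,4]>300:
        p=W[l==i];r=cv2.minAreaRect(p[:,:2].astype(np.float32));print('top',s[i],np.median(p[:,2]),r,cv2.boxPoints(r).round(1).tolist())
for lo,hi in((167,177),(151,159),(76,84),(58,64)):
    k=(z>lo)&(z<hi)&((W[...,0]-575)**2+(W[...,1]+150)**2<60**2)
    l2=cv2.connectedComponentsWithStats(k.astype(np.uint8))
    for i in range(1,l2[0]):
        if l2[2][i,4]>15: p=W[l2[1]==i];print(lo,l2[2][i],l2[3][i].round(1),p.mean(0).round(1),cv2.minAreaRect(p[:,:2].astype(np.float32)))
E
```

```text
top [  141     0   136   236 24872] 223.62374378319393 ((493.7702941894531, -184.63394165039062), (92.52124786376953, 188.59722900390625), 61.581207275390625) [[388.79998779296875, -180.39999389648438], [554.7000122070312, -270.20001220703125], [598.7000122070312, -188.8000030517578], [432.8999938964844, -99.0999984741211]]
167 [257 133  13  83 137] [263.6 172. ] [ 555.5 -165.8  172. ] ((558.130615234375, -167.20132446289062), (2.500356674194336, 86.27398681640625), 63.09983444213867)
167 [273 161  12  12 114] [278.6 166.4] [ 554.3 -149.   171.3] ((554.4540405273438, -149.26809692382812), (11.286240577697754, 11.132731437683105), 44.37384033203125)
151 [261 132  31  78 498] [274.2 169.3] [ 558.2 -158.2  153.9] ((563.2974243164062, -156.06922912597656), (26.938486099243164, 85.45525360107422), 63.2393913269043)
58 [280 140  19  21 110] [289.7 149.7] [ 550.6 -147.9   59.1] ((549.6547241210938, -148.98971557617188), (30.753812789916992, 17.357158660888672), 38.82357406616211)
58 [275 174   4  11  25] [276.6 178.8] [ 584.  -179.4   59.5] ((584.1430053710938, -178.93519592285156), (4.077511787414551, 14.943819046020508), 61.70335388183594)
```

View pics/w1.png

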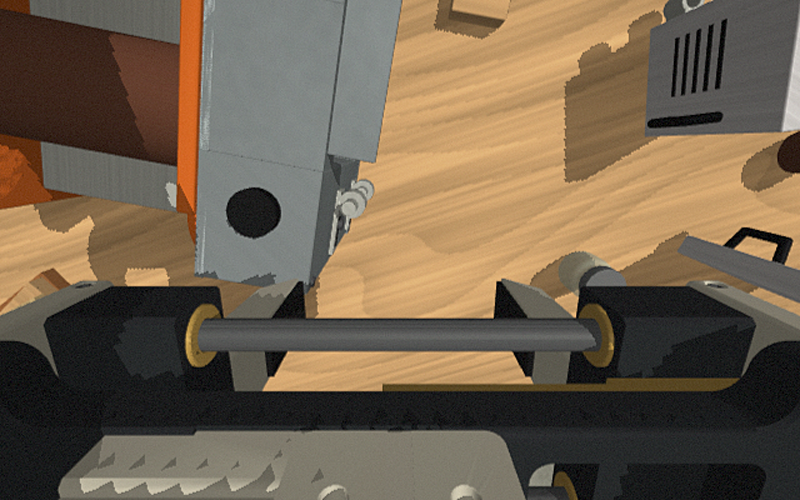

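The wrist view shows the upper pin tip at px (279,166), which is world (554.3, -149.0, 171). It measures 11 mm across, and it stands 13.9 mm in front of the fitted face where 14 mm is expected. Next I'll go above the door and, from the saved frame, find where the lip ends.

```bash
python3 - <<'E'
from h import *
c=load('wrist');W=cloud(c)
a=np.radians(61.4);n=np.array([np.cos(a),np.sin(a)]);t=np.array([n[1],-n[0]]);P=np.array([554.3,-149.])
q=W[...,:2]-P;x=q@n;y=q@t;z=W[...,2]
k=(z>210)&(z<222)&(x>-5)&(x<40)&(abs(y)<160)
print('lip rel pin: n',np.percentile(x[k],[1,50,99]),'t',np.percentile(y[k],[1,50,95,99,100]),k.sum())
k=(z>222)&(z<228)&(abs(y)<160)&(x>-150)
# front-edge line angle from top face
ys=np.arange(-110,50,8);e=[(yy+4,np.percentile(x[k&(y>yy)&(y<yy+8)],99)) for yy in ys if (k&(y>yy)&(y<yy+8)).sum()>10]
e=np.array(e);print(e.round(1).tolist(),np.polyfit(e[:,0],e[:,1],1))
E
```

```text
lip rel pin: n [-4.74870324  6.53441771 17.50317576] t [-135.58687772  -92.91495682  -47.57229272  -43.20822137  -41.99006609] 3818
[[-106.0, -15.2], [-98.0, -15.2], [-90.0, -15.0], [-82.0, -15.2], [-74.0, -15.1], [-66.0, -15.0], [-58.0, -15.0], [-50.0, -15.1], [-42.0, -15.1], [-34.0, -14.9], [-26.0, -15.5], [-18.0, -15.4], [-10.0, -15.3], [-2.0, -15.0], [6.0, -14.9], [14.0, -14.4], [22.0, -14.9], [30.0, -15.2], [38.0, -15.1], [46.0, -14.7]] [ 1.60927100e-03 -1.50206248e+01]
```

Call:
{"api": "step_arm", "payload": {"targets": [[[0, 0.031, -0.015, -1], [0, 0.062, -0.03, -2], [0, 0.092, -0.044, -3], [0, 0.123, -0.059, -3.5], [0, 0.154, -0.074, -3.5]]]}}

```text
time: 2.28
tool_pos: [568.7, 49.3, 300.5]
tcp_rot: [-1.618, 1.566, -1.874]
contact_force: [-0.5, -0.4, -0.1]
grip_width: 91.8
```

Call:
{"api": "step_arm", "payload": {"targets": [[[0, 0.031, -0.015, -1], [0, 0.062, -0.03, -2], [0, 0.092, -0.044, -3], [0, 0.123, -0.059, -3.5], [0, 0.144, -0.083, -3.5]]]}}

```text
time: 2.7
tool_pos: [524.7, 211.9, 299.0]
tcp_rot: [-1.8, 1.566, -1.994]
contact_force: [-0.6, 0.2, 0.9]
grip_width: 91.8
```

```bash
cat > top.py <<'E'
from h import *
def door(c,lo=158,hi=172,xy=None):
    W=cloud(c);z=W[...,2]
    m=((z>lo)&(z<hi)).astype(np.uint8)
    n,l,s,ce=cv2.connectedComponentsWithStats(m)
    for i in range(1,n):
        if s[i,4]>200:
            p=W[l==i];r=cv2.minAreaRect(p[:,:2].astype(np.float32));print(s[i],np.median(p[:,2]).round(1),r,cv2.boxPoints(r).round(1).tolist())
E
python3 - <<'E'
from top import *
c=cap('wrist');door(c);save(c,'w2',None,1.0);o=bot.get_obs();print(o['tool_pos'],Ro.from_euler('xyz',o['tcp_rot']).as_matrix().round(3))
E
```

```text
[  0 124  15  38 473] 164.7 ((418.4812316894531, -92.27074432373047), (13.578581809997559, 36.277374267578125), 79.8856201171875) [[399.3999938964844, -95.80000305175781], [435.1000061035156, -102.0999984741211], [437.5, -88.80000305175781], [401.79998779296875, -82.4000015258789]]
[ 320  149   25  106 2565] 163.5 ((546.353271484375, 220.70933532714844), (25.926738739013672, 118.55669403076172), 79.02696990966797) [[485.70001220703125, 219.3000030517578], [602.0999755859375, 196.6999969482422], [607.0, 222.1999969482422], [490.6000061035156, 244.6999969482422]]
[ 539  173  101   71 2684] 163.6 ((605.51171875, 494.4432678222656), (121.26044464111328, 26.358108520507812), 49.847354888916016) [[556.2999877929688, 456.6000061035156], [576.5, 439.6000061035156], [654.7000122070312, 532.2999877929688], [634.5, 549.2999877929688]]
[520.83134337 215.98073833 299.43688253] [[-0.004  0.189  0.982]
 [-0.001  0.982 -0.189]
 [-1.    -0.002 -0.004]]
```

View pics/w2.png

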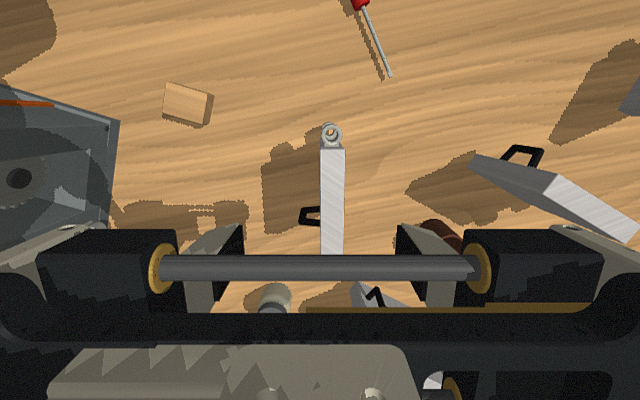

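The door under the gripper has its knuckle bore at px (332,133) at the robot-side end. Its panel is 119 x 26 mm at yaw 79°. The grip point is world (543, 221). I'll descend and grip.

Call:
{"api": "step_arm", "payload": {"targets": [[[0.02, 0.004, 0.008, 0], [0.04, 0.0095, 0.016, 0], [0.06, 0.0095, 0.021, 0], [0.08, 0.0095, 0.021, 0], [0.1, 0.0095, 0.021, 0]]]}}

```text
time: 3.17
tool_pos: [542.6, 221.1, 197.9]
tcp_rot: [-2.627, 1.566, -2.816]
contact_force: [0.4, -0.8, 0.8]
grip_width: 91.8
```

Call:
{"api": "step_arm", "payload": {"targets": [[[0.02, 0, 0, 0], [0.04, 0, 0, 0], [0.055, 0, 0, 0], [0.063, 0, 0, 0], [0.063, 0, 0, 0]]]}}

```text
time: 3.58
tool_pos: [541.0, 220.6, 132.9]
tcp_rot: [-2.656, 1.561, -2.846]
contact_force: [0.6, 0.6, 0.3]
grip_width: 91.9
```

Call:
{"api": "step_arm", "payload": {"targets": [[[0, 0, 0, 0], [0, 0, 0, 0], [0, 0, 0, 0], [0, 0, 0, 0], [0, 0, 0, 0]]], "jaw": 1}}

```text
time: 4.0
tool_pos: [541.4, 220.7, 133.7]
tcp_rot: [-2.648, 1.563, -2.838]
contact_force: [-0.6, 0.4, 0.1]
grip_width: 63.1
```

Call:
{"api": "step_arm", "payload": {"targets": [[[0, 0, 0, 0], [0, 0, 0, 0], [0, 0, 0, 0], [0, 0, 0, 0], [0, 0, 0, 0]]]}}

```text
time: 4.42
tool_pos: [541.4, 220.7, 133.7]
tcp_rot: [-2.653, 1.563, -2.843]
contact_force: [1.1, 0.4, 0.4]
grip_width: 29.7
```

Call:
{"api": "step_arm", "payload": {"targets": [[[0, 0, 0, 0], [-0.003, 0, 0, 0], [-0.006, 0, 0, 0], [-0.008, 0, 0, 0], [-0.01, 0, 0, 0]]]}}

```text
time: 4.83
tool_pos: [541.2, 220.7, 143.5]
tcp_rot: [-2.658, 1.562, -2.848]
contact_force: [0.6, -0.4, -5.5]
grip_width: 26.1
```

Call:
{"api": "step_arm", "payload": {"targets": [[[-0.01, 0, 0, 0], [-0.025, 0, 0, 0], [-0.042, 0, 0, 0], [-0.06, 0, 0, 0], [-0.07, 0, 0, 0]]]}}

```text
time: 5.25
tool_pos: [542.5, 221.1, 216.4]
tcp_rot: [-2.629, 1.565, -2.819]
contact_force: [0.9, -0.2, -4.9]
grip_width: 25.7
```

Call:
{"api": "step_arm", "payload": {"targets": [[[0, -0.016, 0.008, -4.8], [0, -0.032, 0.016, -9.6], [0, -0.048, 0.024, -14.4], [0, -0.064, 0.032, -19.2], [0, -0.08, 0.041, -24]]]}}

```text
time: 5.67
tool_pos: [567.6, 134.1, 216.6]
tcp_rot: [-3.072, 1.565, -2.838]
contact_force: [0.5, 0.9, -5.1]
grip_width: 25.8
```

Call:
{"api": "step_arm", "payload": {"targets": [[[0, -0.018, 0.001, -4.8], [0, -0.036, 0.002, -9.6], [0, -0.054, 0.003, -14.4], [0, -0.072, 0.004, -19.2], [0, -0.09, 0.005, -24]]]}}

```text
time: 6.08
tool_pos: [593.3, 46.8, 216.8]
tcp_rot: [2.769, 1.565, -2.858]
contact_force: [-0.2, 0.1, -4.1]
grip_width: 26.0
```

Call:
{"api": "step_arm", "payload": {"targets": [[[0, -0.02, -0.008, -5], [0, -0.04, -0.016, -11], [0, -0.06, -0.024, -17], [0, -0.078, -0.03, -22], [0, -0.084, -0.032, -24]]]}}

```text
time: 6.5
tool_pos: [619.7, -42.3, 216.8]
tcp_rot: [2.565, 1.564, -2.641]
contact_force: [0.0, 0.9, -5.5]
grip_width: 25.6
```

```bash
python3 - <<'E'
from top import *
c=cap('wrist');save(c,'w3',None,1.0);o=bot.get_obs();print(o['tool_pos'],o['contact_force'],o['joint_positions'].round(2),Ro.from_euler('xyz',o['tcp_rot']).as_matrix().round(3))
E
```

```text
[619.7438336  -42.27861134 216.65075942] [ 1.50831489  0.04338408 -5.07849531] [-0.19  0.53  1.25 -0.    1.37 -2.84] [[-0.006 -0.881  0.474]
 [-0.003  0.474  0.881]
 [-1.     0.004 -0.005]]
```

View pics/w3.png

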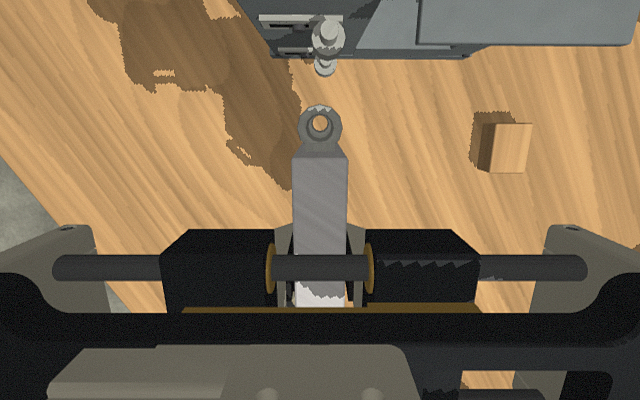

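The view shows the upper knuckle bore at px (320,123) and the upper pin tip at about (329,30), with the lower pin behind it. I'll measure both from this same frame, so the calibration error is shared.

```bash
python3 - <<'E'
from top import *
c=load('wrist');W=cloud(c);z=W[...,2]
a=np.radians(61.3);n=np.array([np.cos(a),np.sin(a)]);t=np.array([n[1],-n[0]])
T=np.array([619.7,-42.3])
def rep(nm,k):
    p=W[k];(cx,cy),r=cv2.minEnclosingCircle(p[:,:2].astype(np.float32));q=np.array([cx,cy])
    print(nm,k.sum(),'mean',p.mean(0).round(1),'circ',q.round(1),round(r,1),'medz',np.median(p[:,2]).round(1)); return q
v,u=np.mgrid[:400,:640]
k1=(abs(u-320)<26)&(v>98)&(v<150)&(z>218)&(z<230)
q1=rep('knuckle top',k1)
k2=(abs(u-329)<14)&(v>10)&(v<48)&(z>167)&(z<177)
q2=rep('pin',k2)
print('k-T in n,t',(q1-T)@n,(q1-T)@t,'pin-k n,t',(q2-q1)@n,(q2-q1)@t)
print('rows z along u=320',[(vv,int(z[vv,320]) if z[vv,320]==z[vv,320] else None) for vv in range(95,160,4)])
# bore centre by pixels assumption: ray through given px at z
f=200/np.tan(np.radians(float(c['fov_y']))/2);R=cv2.Rodrigues(np.array(c['rvec'],float).reshape(3,1))[0];C=-R.T@c['tvec'].reshape(3)
def ray(u,v,zz):
    d=R.T@np.array([(u-c['cx'])/f,(v-c['cy'])/f,1]);return C+d*(zz-C[2])/d[2]
print('camera',C,'bore ray',ray(320,123,224.),'pin ray',ray(329,30,173))
A=cv2.resize(c['color'][0:160,260:400,::-1],None,fx=3.7,fy=3.7,interpolation=cv2.INTER_CUBIC);cv2.imwrite('pics/w3c.png',A)
E
```

```text
knuckle top 1111 mean [ 587.6 -100.4  222.4] circ [587.8 -99.6] 12.7 medz 222.5
pin 324 mean [ 554.5 -148.9  171.3] circ [ 554.2 -149.3] 6.2 medz 171.4
k-T in n,t -65.59449340873434 -0.4901148903405395 pin-k n,t -59.679281465530366 -5.591718782904623
rows z along u=320 [(95, 0), (99, -2), (103, -1), (107, 224), (111, 223), (115, 125), (119, -1), (123, -2), (127, 0), (131, 108), (135, 127), (139, 204), (143, 222), (147, 222), (151, 222), (155, 237), (159, 246)]
camera [ 585.40456781 -105.77915539  373.60639103] bore ray [ 586.19277539 -102.42105433  224.        ] pin ray [ 554.60470693 -148.78962038  173.        ]
```

View pics/w3c.png

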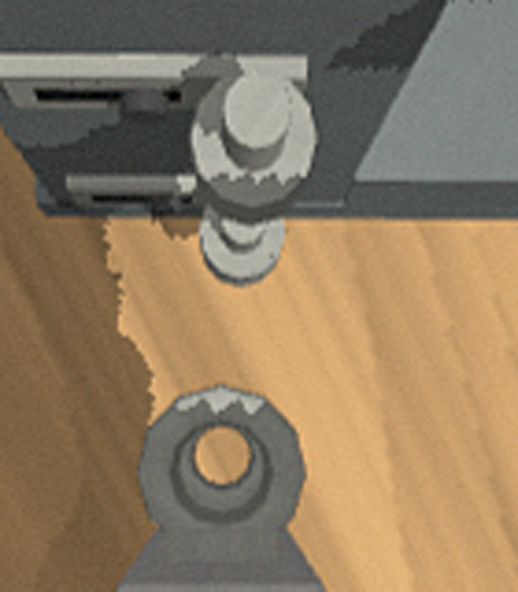

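The pins and bores are now located in one frame. The ring centre is px (320,127), which is world (587.1, -100.1), and the pin is at (554.2, -149.0). The needed move is tool y +5.8 mm and z -58.7 mm, with a slight drop first.

Call:
{"api": "step_arm", "payload": {"targets": [[[0.004, 0.0015, -0.005, 0], [0.008, 0.003, -0.014, 0], [0.008, 0.0045, -0.026, 0], [0.008, 0.0058, -0.035, 0], [0.008, 0.0058, -0.04, 0]]]}}

```text
time: 6.97
tool_pos: [594.4, -75.7, 209.1]
tcp_rot: [2.536, 1.564, -2.671]
contact_force: [-0.4, 0.4, -4.5]
grip_width: 25.9
```

Call:
{"api": "step_arm", "payload": {"targets": [[[0, 0, -0.005, 0], [0, 0, -0.011, 0], [0, 0, -0.016, 0], [0, 0, -0.0185, 0], [0, 0, -0.0185, 0]]]}}

```text
time: 7.38
tool_pos: [585.9, -91.5, 209.6]
tcp_rot: [2.386, 1.566, -2.821]
contact_force: [0.7, 2.7, -3.2]
grip_width: 25.6
```

Call:
{"api": "step_arm", "payload": {"targets": [[[0, 0, 0, 0], [0, 0, 0, 0], [0, 0, 0, 0], [0, 0, 0, 0], [0, 0, 0, 0]]]}}

```text
time: 7.8
tool_pos: [586.0, -91.4, 209.5]
tcp_rot: [2.397, 1.566, -2.81]
contact_force: [-0.6, 1.0, -4.1]
grip_width: 25.8
```

```bash
python3 - <<'E'
from top import *
c=cap('wrist');o=bot.get_obs();print(o['tool_pos'],o['contact_force'],o['moment'],Ro.from_euler('xyz',o['tcp_rot']).as_matrix().round(3))
cv2.imwrite('pics/w4c.png',cv2.resize(c['color'][80:180,260:380,::-1],None,fx=5,fy=5,interpolation=cv2.INTER_CUBIC))
W=cloud(c);z=W[...,2];v,u=np.mgrid[:400,:640]
k=((u-320)**2+(v-125)**2<15**2)&(z>165)&(z<180)
print(k.sum(),W[k].mean(0) if k.any() else 0, u[k].mean(),v[k].mean())
E
```

```text
[585.99448531 -91.38663389 209.55226174] [ 0.77741611  1.01420352 -3.64377602] [0.4569808  0.00178435 0.01255694] [[-0.005 -0.88   0.475]
 [-0.002  0.475  0.88 ]
 [-1.     0.003 -0.004]]
249 [ 554.23262942 -149.38314365  171.48452495] 318.64658634538154 125.56626506024097
```

View pics/w4c.png

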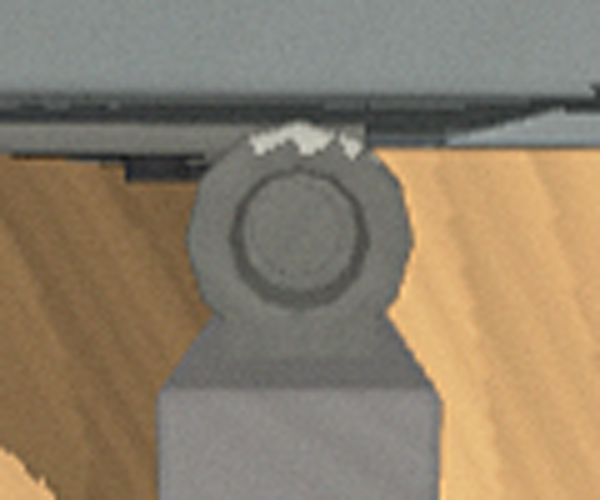

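The bore at crop (301,238) and the pin tip inside it at (300,231) are concentric to within about 0.7 mm after perspective correction. I'll nudge +0.5 mm along tool z and go down slowly while watching the force.

Call:
{"api": "step_arm", "payload": {"targets": [[[0.003, 0, 0.0005, 0], [0.006, 0, 0.0005, 0], [0.009, 0, 0.0005, 0], [0.011, 0, 0.0005, 0], [0.012, 0, 0.0005, 0]]]}}

```text
time: 8.27
tool_pos: [585.8, -91.1, 196.8]
tcp_rot: [2.311, 1.565, -2.896]
contact_force: [-0.7, 0.3, -4.4]
grip_width: 25.7
```

Call:
{"api": "step_arm", "payload": {"targets": [[[0.001, 0, 0, 0], [0.002, 0, 0, 0], [0.003, 0, 0, 0], [0.004, 0, 0, 0], [0.004, 0, 0, 0]]]}}

```text
time: 8.68
tool_pos: [585.9, -91.2, 192.8]
tcp_rot: [2.362, 1.565, -2.845]
contact_force: [0.7, 0.1, -4.4]
grip_width: 25.7
```

Call:
{"api": "step_arm", "payload": {"targets": [[[0.001, 0, 0, 0], [0.0015, 0, 0, 0], [0.002, 0, 0, 0], [0.0025, 0, 0, 0], [0.003, 0, 0, 0]]]}}

```text
time: 9.1
tool_pos: [586.0, -91.2, 189.8]
tcp_rot: [2.377, 1.565, -2.83]
contact_force: [0.3, -0.5, -4.3]
grip_width: 25.7
```

```bash
python3 - <<'E'
from h import *
o=bot.get_obs();print(o['tool_pos'],o['contact_force'],o['moment'])
E
```

```text
[585.97727145 -91.16544837 189.7841613 ] [ 0.26990603 -0.53072775 -4.33918718] [ 0.06658466 -0.10970135  0.03276858]
```

The knuckles are about 4 mm onto both pins with no extra force. I'll continue gently.

Call:
{"api": "step_arm", "payload": {"targets": [[[0.001, 0, 0, 0], [0.002, 0, 0, 0], [0.003, 0, 0, 0], [0.004, 0, 0, 0], [0.005, 0, 0, 0]]]}}

```text
time: 9.52
tool_pos: [586.0, -91.2, 184.7]
tcp_rot: [2.39, 1.565, -2.817]
contact_force: [0.3, -0.7, -4.3]
grip_width: 25.6
```

Call:
{"api": "step_arm", "payload": {"targets": [[[0.001, 0, 0, 0], [0.002, 0, 0, 0], [0.003, 0, 0, 0], [0.004, 0, 0, 0], [0.005, 0, 0, 0]]]}}

```text
time: 9.93
tool_pos: [586.0, -91.2, 179.6]
tcp_rot: [2.396, 1.565, -2.812]
contact_force: [0.3, -0.1, -3.7]
grip_width: 25.8
```

Call:
{"api": "step_arm", "payload": {"targets": [[[0.0005, 0, 0, 0], [0.001, 0, 0, 0], [0.0015, 0, 0, 0], [0.002, 0, 0, 0], [0.002, 0, 0, 0]]]}}

```text
time: 10.35
tool_pos: [586.0, -91.2, 177.5]
tcp_rot: [2.383, 1.565, -2.824]
contact_force: [1.4, -0.6, -5.2]
grip_width: 25.7
```

Call:
{"api": "step_arm", "payload": {"targets": [[[0.0004, 0, 0, 0], [0.0008, 0, 0, 0], [0.001, 0, 0, 0], [0.001, 0, 0, 0], [0.001, 0, 0, 0]]]}}

```text
time: 10.77
tool_pos: [586.0, -91.2, 176.5]
tcp_rot: [2.385, 1.565, -2.822]
contact_force: [0.9, -0.3, -5.1]
grip_width: 25.6
```

Call:
{"api": "step_arm", "payload": {"targets": [[[0.0004, 0, 0, 0], [0.0008, 0, 0, 0], [0.001, 0, 0, 0], [0.001, 0, 0, 0], [0.001, 0, 0, 0]]]}}

```text
time: 11.18
tool_pos: [586.0, -91.2, 175.7]
tcp_rot: [2.418, 1.565, -2.789]
contact_force: [-0.1, 0.9, -2.4]
grip_width: 26.0
```

Call:
{"api": "step_arm", "payload": {"targets": [[[0.0004, 0, 0, 0], [0.0008, 0, 0, 0], [0.001, 0, 0, 0], [0.001, 0, 0, 0], [0.001, 0, 0, 0]]]}}

```text
time: 11.6
tool_pos: [586.2, -91.1, 175.6]
tcp_rot: [2.521, 1.566, -2.686]
contact_force: [-1.1, 1.5, 5.5]
grip_width: 25.8
```

The knuckles met the shoulders at TCP z 175.6 (175.7 expected). The force changed from -5 to +5.5 N with no side load, so the door is home. I'll release it, rise clear, move to the outer side and close the jaws.

Call:
{"api": "step_arm", "payload": {"targets": [[[0, 0, 0, 0], [0, 0, 0, 0], [0, 0, 0, 0], [0, 0, 0, 0], [0, 0, 0, 0]]], "jaw": 0.4}}

```text
time: 12.02
tool_pos: [586.2, -91.2, 175.4]
tcp_rot: [2.501, 1.566, -2.706]
contact_force: [-0.4, -0.5, -0.5]
grip_width: 53.3
```

Call:
{"api": "step_arm", "payload": {"targets": [[[0, 0, 0, 0], [-0.005, 0, 0, 0], [-0.02, 0, 0, 0], [-0.04, 0, 0, 0], [-0.06, 0, 0, 0]]]}}

```text
time: 12.43
tool_pos: [586.2, -91.0, 236.0]
tcp_rot: [2.378, 1.565, -2.83]
contact_force: [-0.7, 0.2, 0.0]
grip_width: 55.4
```

```bash
python3 - <<'E'
from h import *
o=bot.get_obs();print(o['tool_pos'],o['contact_force'],o['grip_width'],Ro.from_euler('xyz',o['tcp_rot']).as_matrix().round(3))
c=cap('wrist');W=cloud(c);z=W[...,2]
a=np.radians(61.3);n=np.array([np.cos(a),np.sin(a)]);t=np.array([n[1],-n[0]]);A=np.array([554.2,-149.2])
p=(W[...,:2]-A)@n;q=(W[...,:2]-A)@t
for lo,hi in((198,212),(178,188)):
    k=(z>lo)&(z<hi)&(p>-14)&(p<140)&(abs(q)<40)
    print(lo,k.sum(),np.median(z[k]),'p',np.percentile(p[k],[1,50,99]),'q',np.percentile(q[k],[1,50,99]))
save(c,'w5',None,1.0)
E
```

```text
[586.17270436 -91.00561677 236.04646911] [-0.71587775  0.22353582  0.04712422] 55.44494410036235 [[-0.005 -0.88   0.475]
 [-0.002  0.475  0.88 ]
 [-1.     0.004 -0.004]]
198 4847 205.0140063557982 p [ 13.39277657  55.78280005 131.24521088] q [-13.35848375  -0.57298221  12.26538533]
178 666 181.41356630249686 p [-13.97156111   1.72755206  13.254183  ] q [-11.79422343   0.45563993  33.65752674]
```

View pics/w5.png

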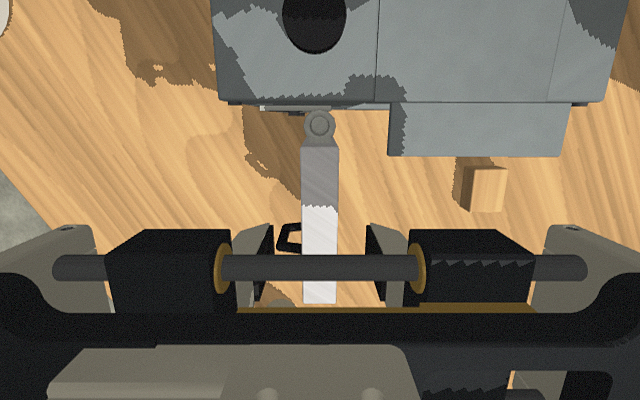

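The door hangs at about 90° open, its panel at px (320,145–300), its top at 205 mm and the pin visible in the bore at (319,123). Now I'll close the fingers on the outer (handle) side, then go down to z = 188.

Call:
{"api": "step_arm", "payload": {"targets": [[[0, -0.01, -0.002, 0], [0, -0.022, -0.004, 0], [0, -0.036, -0.006, 0], [0, -0.046, -0.006, 0], [0, -0.05, -0.006, 0]]], "jaw": 1}}

```text
time: 12.9
tool_pos: [630.0, -121.3, 240.9]
tcp_rot: [-2.05, 1.566, -0.974]
contact_force: [-0.3, 0.6, -0.4]
grip_width: 26.4
```

Call:
{"api": "step_arm", "payload": {"targets": [[[0, 0, 0, 0], [0, 0, 0, 0], [0, 0, 0, 0], [0, 0, 0, 0], [0, 0, 0, 0]]]}}

```text
time: 13.32
tool_pos: [629.8, -121.0, 241.2]
tcp_rot: [-2.035, 1.566, -0.959]
contact_force: [0.6, -0.7, 0.7]
grip_width: 0.6
```

Call:
{"api": "step_arm", "payload": {"targets": [[[0.01, 0, 0, 0], [0.022, 0, 0, 0], [0.035, 0, 0, 0], [0.044, 0, 0, 0], [0.048, 0, 0, 0]]]}}

```text
time: 13.73
tool_pos: [629.0, -120.9, 191.1]
tcp_rot: [-2.602, 1.567, -1.526]
contact_force: [-0.6, -0.7, 0.1]
grip_width: 0.5
```

Call:
{"api": "step_arm", "payload": {"targets": [[[0, 0.002, 0, 0], [0, 0.005, 0, 0], [0, 0.008, 0, 0], [0, 0.012, 0, 0], [0, 0.015, 0, 0]]]}}

```text
time: 14.15
tool_pos: [615.6, -113.5, 191.8]
tcp_rot: [-2.355, 1.567, -1.279]
contact_force: [1.1, 0.3, 0.4]
grip_width: 0.7
```

Call:
{"api": "step_arm", "payload": {"targets": [[[0, 0.003, 0, 0], [0, 0.006, 0, 0], [0, 0.01, 0, 0], [0, 0.014, 0, 0], [0, 0.018, 0, 0]]]}}

```text
time: 14.57
tool_pos: [599.7, -104.8, 192.0]
tcp_rot: [-2.169, 1.567, -1.093]
contact_force: [1.2, 0.9, 0.9]
grip_width: 0.5
```

Call:
{"api": "step_arm", "payload": {"targets": [[[0, 0.003, 0, 0], [0, 0.006, 0, 0], [0, 0.009, 0, 0], [0, 0.012, 0, 0], [0, 0.014, 0, 0]]]}}

```text
time: 14.98
tool_pos: [587.0, -98.0, 191.9]
tcp_rot: [-2.221, 1.567, -1.145]
contact_force: [0.4, -0.3, 0.3]
grip_width: 0.3
```

Call:
{"api": "step_arm", "payload": {"targets": [[[0, 0.002, -0.001, 0], [0, 0.005, -0.003, 0], [0, 0.007, -0.004, 0], [0, 0.009, -0.006, 0], [0, 0.011, -0.007, 0]]]}}

```text
time: 15.4
tool_pos: [573.6, -98.9, 191.8]
tcp_rot: [-2.29, 1.567, -1.214]
contact_force: [0.5, 1.2, -0.6]
grip_width: 0.4
```

```bash
python3 - <<'E'
from h import *
o=bot.get_obs();a=np.radians(61.3);n=np.array([np.cos(a),np.sin(a)]);t=np.array([n[1],-n[0]]);A=np.array([554.2,-149.2])
d=o['tool_pos'][:2]-A;print('p,q',d@n,d@t,o['tool_pos'],o['contact_force'])
c=cap('wrist');W=cloud(c);z=W[...,2];p=(W[...,:2]-A)@n;q=(W[...,:2]-A)@t
k=(z>200)&(z<211)&(p>10)&(p<145)&(q<40)&(q>-145)
r=cv2.minAreaRect(np.stack([p[k],q[k]],1).astype(np.float32));print(k.sum(),r)
save(c,'w6',None,1.0)
E
```

```text
p,q 53.426037553670334 -7.17278183793812 [573.56486054 -98.89301774 191.75305919] [ 0.47475933  1.23265932 -0.59395849]
4910 ((56.880393981933594, -46.556800842285156), (40.76571273803711, 120.24908447265625), 45.84913635253906)
```

View pics/w6.png

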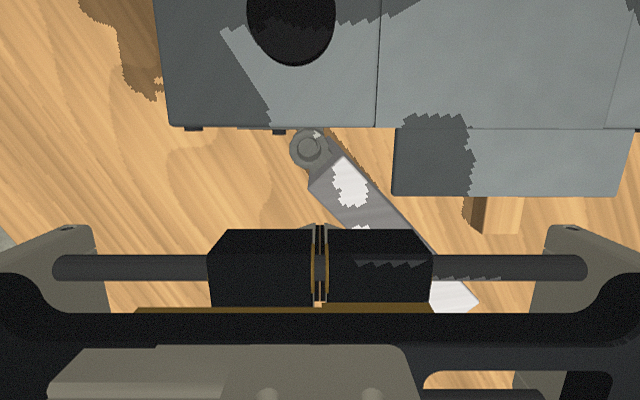

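The door has swung to about 45° (45.8° fitted), with its free end at px (470,300), as planned. I'll continue the arc.

Call:
{"api": "step_arm", "payload": {"targets": [[[0, 0.001, -0.002, 0], [0, 0.002, -0.004, 0], [0, 0.004, -0.006, 0], [0, 0.005, -0.008, 0], [0, 0.006, -0.01, 0]]]}}

```text
time: 15.87
tool_pos: [562.9, -104.9, 191.7]
tcp_rot: [-2.452, 1.567, -1.376]
contact_force: [0.5, 1.8, 0.6]
grip_width: 0.6
```

Call:
{"api": "step_arm", "payload": {"targets": [[[0, 0.001, -0.002, 0], [0, 0.002, -0.004, 0], [0, 0.003, -0.006, 0], [0, 0.004, -0.008, 0], [0, 0.004, -0.01, 0]]]}}

```text
time: 16.28
tool_pos: [554.2, -111.9, 191.7]
tcp_rot: [-2.585, 1.568, -1.51]
contact_force: [0.7, 2.2, -0.1]
grip_width: 0.2
```

Call:
{"api": "step_arm", "payload": {"targets": [[[0, 0, -0.001, 0], [0, 0.001, -0.003, 0], [0, 0.001, -0.004, 0], [0, 0.001, -0.005, 0], [0, 0.001, -0.006, 0]]]}}

```text
time: 16.7
tool_pos: [550.4, -116.6, 191.7]
tcp_rot: [-2.658, 1.568, -1.583]
contact_force: [0.5, 1.9, 1.3]
grip_width: 0.6
```

```bash
cat > st.py <<'E'
from h import *
o=bot.get_obs();a=np.radians(61.3);n=np.array([np.cos(a),np.sin(a)]);t=np.array([n[1],-n[0]]);A=np.array([554.2,-149.2])
d=o['tool_pos'][:2]-A;print('p,q',d@n,d@t,o['tool_pos'],o['contact_force'],'Fn',o['contact_force'][:2]@n)
def fit(c,thr=(100,203)):
    W=cloud(c);z=W[...,2];p=(W[...,:2]-A)@n;q=(W[...,:2]-A)@t
    k=(z>thr[0])&(z<thr[1])&(p>6)&(p<40)&(q<-50)&(q>-140)
    return p[k],q[k],z[k]
E
python3 st.py
```

```text
p,q 26.741831503809575 -18.974057436100818 [ 550.39903416 -116.63171686  191.68271348] [0.47268107 1.87798581 1.26041244] Fn 1.8742606055217514
```

Call:
{"api": "step_arm", "payload": {"targets": [[[0, 0, -0.0006, 0], [0, 0, -0.0012, 0], [0, 0, -0.0018, 0], [0, 0, -0.0024, 0], [0, 0, -0.003, 0]]]}}

```text
time: 17.12
tool_pos: [548.8, -118.9, 191.6]
tcp_rot: [-2.819, 1.569, -1.743]
contact_force: [-0.8, 5.1, 0.8]
grip_width: -0.1
```

Call:
{"api": "step_arm", "payload": {"targets": [[[0, 0, -0.0003, 0], [0, 0, -0.0006, 0], [0, 0, -0.0008, 0], [0, 0, -0.001, 0], [0, 0, -0.001, 0]]]}}

```text
time: 17.53
tool_pos: [548.4, -119.0, 191.6]
tcp_rot: [-2.929, 1.57, -1.853]
contact_force: [0.3, 6.5, 0.9]
grip_width: 0.3
```

```bash
cat >> st.py <<'E'
if __name__=='__main__':
    for nm in('scene','top'):
        c=cap(nm);p,q,z=fit(c)
        if len(p)>20: 
            w=np.polyfit(q,p,1);print(nm,len(p),'slope deg',np.degrees(np.arctan(w[0])),'p at -120,-60',np.polyval(w,[-120,-60]))
E
python3 st.py
```

```text
p,q 23.719394276869412 -19.5653210790091 [ 548.42896415 -118.99889739  191.60743772] [0.29221321 6.52690425 0.93534036] Fn 5.865376673377455
scene 402 slope deg -2.2908086864312276 p at -120,-60 [19.0050625  16.60485415]
top 139 slope deg -0.6274943134599708 p at -120,-60 [19.45786253 18.80072575]
```

```bash
python3 - <<'E'
from h import *
c=cap('wrist');s=load('scene')
A=cv2.resize(c['color'][90:290,220:520,::-1],(600,400),interpolation=cv2.INTER_CUBIC)
B=cv2.resize(s['color'][80:190,190:300,::-1],(400,400),interpolation=cv2.INTER_CUBIC)
cv2.imwrite('pics/f1.png',cv2.resize(np.hstack([A,B]),(800,320)))
a=np.radians(61.3);n=np.array([np.cos(a),np.sin(a)]);t=np.array([n[1],-n[0]]);P=np.array([554.2,-149.2])
W=cloud(c);z=W[...,2];p=(W[...,:2]-P)@n;q=(W[...,:2]-P)@t
k=(z>196)&(z<210)&(p>-5)&(p<35)&(q>-150)&(q<0)
print(k.sum());
for q0 in range(-140,0,10):
    kk=k&(q>q0)&(q<q0+10)
    if kk.sum()>5: print(q0,kk.sum(),np.percentile(p[kk],[2,98]).round(1))
E
```

```text
1672
-50 187 [-4.6  9.6]
-40 489 [-4.8  9.2]
-30 580 [-4.6 13.9]
-20 411 [-4.6 14. ]
```

View pics/f1.png

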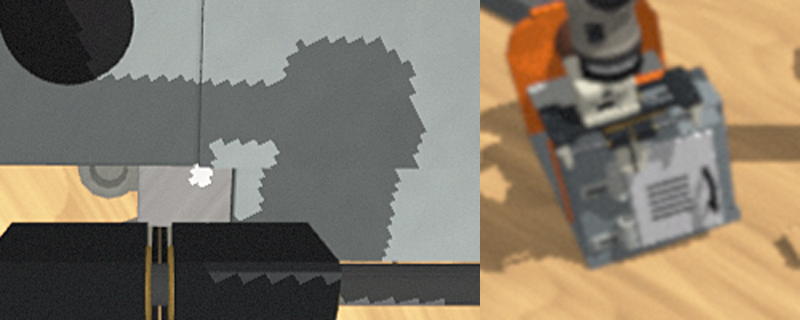

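The wrist view shows the door's top strip between hinge and lip, parallel to the case, and the scene crop shows the door in its frame. It looks shut or within about 2°. I'll press slightly more to see whether it is really against the stop.

Call:
{"api": "step_arm", "payload": {"targets": [[[0, 0, -0.0005, 0], [0, 0, -0.001, 0], [0, 0, -0.001, 0], [0, 0, -0.0015, 0], [0, 0, -0.0015, 0]]]}}

```text
time: 18.1
tool_pos: [547.8, -119.0, 191.5]
tcp_rot: [0.635, 1.569, 1.711]
contact_force: [0.5, 8.6, 0.9]
grip_width: 0.2
```

Call:
{"api": "step_arm", "payload": {"targets": [[[0, 0, -0.0005, 0], [0, 0, -0.001, 0], [0, 0, -0.001, 0], [0, 0, -0.0015, 0], [0, 0, -0.0015, 0]]]}}

```text
time: 18.52
tool_pos: [547.5, -119.0, 191.5]
tcp_rot: [0.316, 1.567, 1.392]
contact_force: [2.9, 8.8, -0.6]
grip_width: 0.4
```

```bash
python3 st.py
```

```text
p,q 23.270920171291113 -20.373011069398768 [ 547.50513417 -119.00440302  191.47965799] [ 2.88298058  8.77221708 -0.55213449] Fn 9.078991576351763
scene 410 slope deg -1.060526857494385 p at -120,-60 [16.09963921 14.98893123]
top 124 slope deg -2.7572651008614617 p at -120,-60 [18.589847   15.70021473]
```

```bash
cat > rel.py <<'E'
from st import *
c=cap('scene');W=cloud(c);z=W[...,2];p=(W[...,:2]-A)@n;q=(W[...,:2]-A)@t
for nm,z0,z1,lo,hi in(('case low',8,36,-30,8),('door',60,195,0,40)):
    for q0 in range(-160,60,15):
        k=(z>z0)&(z<z1)&(q>q0)&(q<q0+15)&(p>lo)&(p<hi)
        if k.sum()>8: print(nm,q0+7,k.sum(),np.median(p[k]).round(1),end=' | ')
    print()
E
python3 rel.py
```

```text
p,q 23.279693418126314 -20.33786143057978 [ 547.54017866 -119.01358728  191.53183584] [2.21605688 7.00776737 0.21887526] Fn 7.211038848354225
case low -153 20 -10.8 | case low 12 14 -10.7 | case low 27 17 -12.8 | case low 42 16 -13.3 | case low 57 20 -12.1 | 
door -123 62 15.7 | door -108 110 16.5 | door -93 91 15.7 | door -78 93 15.4 | door -63 101 15.5 | door -48 95 14.9 | door -33 84 16.1 | door -18 92 15.5 | door -3 59 12.7 | door 12 38 9.7 |
```

In one frame, the door's outer face is parallel to the case and 27.1 mm in front of it near the free edge (27 mm expected), so it is shut flat. I'll back straight off and rise.

Call:
{"api": "step_arm", "payload": {"targets": [[[0, 0, 0.003, 0], [0, 0, 0.01, 0], [0, 0, 0.02, 0], [0, 0, 0.035, 0], [0, 0, 0.05, 0]]]}}

```text
time: 19.08
tool_pos: [571.9, -74.7, 191.8]
tcp_rot: [0.101, 1.568, 1.177]
contact_force: [1.2, 0.4, -0.3]
grip_width: 0.7
```

Call:
{"api": "step_arm", "payload": {"targets": [[[-0.01, 0, 0.02, 0], [-0.03, 0, 0.04, 0], [-0.05, 0, 0.06, 0], [-0.08, 0, 0.08, 0], [-0.1, 0, 0.09, 0]]]}}

```text
time: 19.5
tool_pos: [615.8, 6.5, 294.5]
tcp_rot: [-0.491, 1.566, 0.586]
contact_force: [0.2, -0.7, 0.8]
grip_width: 0.2
```

Call:
{"api": "step_arm", "payload": {"targets": [[[0, 0, 0, 0], [0, 0, 0, 0], [0, 0, 0, 0], [0, 0, 0, 0], [0, 0, 0, 0]]]}}

```text
time: 19.92
tool_pos: [615.2, 5.9, 293.0]
tcp_rot: [0.098, 1.568, 1.174]
contact_force: [0.4, 0.0, -0.9]
grip_width: 0.7
```

```bash
python3 rel.py; python3 - <<'E'
from h import *
c=cap('wrist');s=load('scene')
A=cv2.resize(c['color'][0:250,150:525,::-1],(600,400));B=cv2.resize(s['color'][70:200,180:310,::-1],(400,400),interpolation=cv2.INTER_CUBIC)
cv2.imwrite('pics/f2.png',cv2.resize(np.hstack([A,B]),(800,320)))
E
```

```text
p,q 165.31330856139726 -20.996699710378486 [615.17016061   5.88704298 293.01855402] [ 0.39839699  0.02766329 -0.8656647 ] Fn 0.21558434401299725
case low -153 17 -11.5 | case low -138 9 -12.0 | case low 12 15 -11.1 | case low 27 17 -10.7 | case low 42 17 -11.0 | case low 57 20 -13.2 | 
door -123 61 16.2 | door -108 102 16.7 | door -93 96 15.2 | door -78 81 16.0 | door -63 55 16.4 | door -48 60 16.8 | door -33 83 15.8 | door -18 106 14.9 | door -3 60 12.1 | door 12 38 9.5 |
```

The viewer limit is reached, so I'll check numerically with the wrist depth.

```bash
python3 - <<'E'
from h import *
import st
from st import A,n,t
W=cloud(load('wrist'));z=W[...,2];p=(W[...,:2]-A)@n;q=(W[...,:2]-A)@t
for q0 in range(-140,0,10):
    k=(z>60)&(z<195)&(q>q0)&(q<q0+10)&(p>2)&(p<24)
    l=(z>212)&(z<222)&(q>q0)&(q<q0+10)&(p>0)&(p<24)
    print(q0+5,k.sum(),np.median(p[k]).round(1) if k.sum()>5 else '', 'lip',np.percentile(p[l],98).round(1) if l.sum()>5 else '')
k=(q<-108)&(q>-124)&(z>125)&(z<150)&(p>20)&(p<50);print('handle',k.sum(),np.percentile(p[k],[5,50,95,99]) if k.sum() else '', z[k].max() if k.sum() else '')
E
```

```text
p,q 165.4868305454963 -20.814665690666132 [615.41316039   5.95183011 293.53994364] [ 0.80890299 -0.06545219  0.54356508] Fn 0.331043088717848
-135 62 13.0 lip 17.6
-125 321 13.2 lip 17.7
-115 535 13.9 lip 17.8
-105 424 13.3 lip 17.9
-95 415 13.3 lip 17.9
-85 426 13.3 lip 17.9
-75 424 13.2 lip 18.1
-65 430 13.1 lip 18.1
-55 419 13.1 lip 18.1
-45 425 13.2 lip 18.1
-35 425 13.0 lip 
-25 432 13.0 lip 
-15 376 12.7 lip 
-5 411 9.6 lip 
handle 327 [21.48135275 32.84769251 42.62855386 43.49927405] 149.35019863000448
```

```bash
python3 -c "
from plant import bot
print(bot.close_job())"
```

```text
the job is handed in; nothing more can be done
None
```

The door is back on its hinges and shut flat against the case. I handed the job in at about 20 s, with the arm clear and reading no contact force.

- **Which door:** I took the look-alike nearest the base, at 590 mm; the other three were 782 to 867 mm away.
- **Hanging it:** I offered the door up about 90° open and lowered both knuckles onto the pins in small steps. No resistance showed until the shoulders, which came at the expected height (tool at z 175.6, 175.7 expected). The contact force there went from about -5 N (the door's own weight) to +5.5 N.
- **Shutting it:** I released the door, then pushed it shut on its outer face with the closed fingers beside the lip. The force reached about 9 N when I pressed to confirm it was against the case.

**Last checks:**
- **Wrist camera depth:** this put the outer face 13.0 to 13.3 mm in front of the hinge axis along nearly its full width (13 expected), or about 0.5° from parallel to the lip. The lone 13.9 mm reading is where the handle is.
- **Scene camera:** this is noisier. It put the face 27 to 28 mm in front of the case (27 expected).
- **Seating:** just after release, with the door still open, its top read 205 mm (207 nominal). The pin tip, which I used as a reference, read about 1.5 mm low in the same way.
- **Not viewed:** the picture limit stopped me viewing a final image, so the shut door was confirmed by depth numbers only. I did not re-measure the jar, sleeve, screwdriver and offcut, but nothing was felt touching them.

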